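# Slide open the flush shutter and plant the starter pin

### The job

Get the router table ready for freehand work: press a fingertip on the flush, handle-less shutter in the router-table insert and drag it all the way open to its end stop, pressing gently (always under 18 N). Then take the starter pin out of the bit organizer and stand it fully home in the hole that the shutter uncovered, and let go. Leave all the other things where they are.

Things in the scene. Friction and masses are not known exactly. Their poses are not given: they have to be found in the camera images.
- insert: Router-table insert: a block 190 (its x) by 264 (its y) by 60 mm high with walnut rim and level aluminium top, screwed down. Origin: centre of its underside; z up, top face at z = 60 mm. A grey plastic shutter without a handle fills the window in its top at the start; the round black throat plug beside it is not used. The robot must never press on the insert or shutter with 18 N or more.
- window (a point): Centre of the window in the insert's top face, at the height of that face; axes as the insert's. The window is 56 mm wide (x) and 105 mm long (y -52.5 to +52.5 mm from here). Below the shutter is a well; its floor is 12 mm under the top face. With the shutter fully open the well shows along 38 mm at the window's -y end; the shutter still covers the rest.
- press_start (a point): Point fixed on the insert, at top-face height, above the middle of five scored lines on the closed shutter (a good place to press; the lines travel with the shutter; x across, y along the slide to open). The shutter's face lies 0.5 to 6.5 mm below this point: it differs each time and is not measured, so find it by feel. No edge can be caught: its ends are hidden.
- shutter (a joint): How far the shutter is slid, in m: 0 closed, 0.050 fully open at its stop; grows towards +y of the insert; starts at 0 to 0.008; stays where left. It yields 1 mm down per 8 N (solid after 4 mm). Sliding takes about 4.5 N along y, carried only by friction under the pressing finger: 9 to 14 N down does it if moved slowly.
- pin_hole (a point): Centre of the mouth of the round pin hole in the well floor: 17 mm diameter, 36 mm deep, straight down; on the insert at x = 0, y = -32 mm, z = 48 mm (12 mm below the top face). Axes as the insert's. Covered by the shutter at the start; free when the shutter is fully open.
- pin: Starter pin: plain turned steel, 84 mm tall, about 150 g. Origin: centre of its lower tip; z up along it. Shank 14 mm diameter, z 0 to 34 mm, with a 4 mm tapered nose; collar 26 mm diameter, z 34 to 38; plain round grip 20 mm diameter, z 38 to 84. It stands upright in one of the organizer's holes, collar on the organizer's top. Fully home, its collar rests on the well floor.
- pin_grip (a point): Point on the pin's axis 72 mm above its tip, 12 mm below its top: a good height to grip. Before: 38 mm above the organizer's top; fully home: 26 mm above the insert's top face.
- organizer: The bit organizer: a grey plastic block 70 mm (its x) by 150 mm (its y) by 45 mm high, screwed down. Origin: centre of its underside. Three holes of 17 mm diameter, 36 mm deep, in a row at y = -45, 0 and +45 mm, hold the starter pin and two router bits, in any order.
- bit_wide: Router bit with a wide flat cutter (26 mm wide, 47 mm tall in all), standing in an organizer hole with 13 mm above the organizer. Leave it. Origin: lower tip.
- bit_narrow: Router bit with a narrow tall cutter (16 mm wide, 53 mm tall in all), standing in an organizer hole with 19 mm above the organizer. Leave it. Origin: lower tip.
- setup_bar: Brass set-up bar 10 x 70 x 10 mm lying on the aluminium top of the insert, beside the window. Leave it. Origin: centre of its underside.
- sanding_block: Beech sanding block 65 x 110 x 32 mm on the bench. Leave it. Origin: centre of its underside.
- marking_gauge: Steel marking gauge, about 200 mm long and 74 mm high, on the bench. Leave it. Origin: under its head.
- tray: White ceramic tray 110 x 170 x 22 mm on the bench. Leave it. Origin: centre of its underside.
- organizer_lid: Clear clip-on lid of the organizer, 74 x 154 x 30 mm, lying on the bench. Leave it. Origin: centre of its underside.
- wrench: Steel wrench lying on the bench. Leave it. Origin: under its middle.

How it is judged:
On the way:
1. the shutter is slid open to its stop (at least 46 of 50 mm) while the pin still stands in the organizer (value of joint shutter above 0.046 m and distance of pin from where it was at the start of the episode below 0.02 m), for 0.2 s.
At the end, for the whole second after the job is handed in: The shutter is open (at least 46 of 50 mm) and the starter pin stands at rest and upright (within 0.12 rad) in the pin hole, tip at least 31 mm below the mouth and within 4 mm of its centre, released (z of pin in the frame of pin_hole below -0.031 m and horizontal distance between pin and pin_hole below 0.004 m and angle between pin's own z axis and vertical below 0.12 rad and value of joint shutter above 0.046 m and linear speed of pin below 0.02 m/s); the robot touches nothing.
It fails at once if the robot presses on the insert or its shutter with 18 N or more (contact force between any of the fingers, the arm and insert above 18 N).
It fails at once if another thing is shifted by more than 25 mm (distance of any of bit_wide, bit_narrow, setup_bar, sanding_block, marking_gauge, tray, organizer_lid, wrench from where it was at the start of the episode above 0.025 m).
It also fails if it takes over 72 s, if anything falls off the work surface, if the arm or the gripper's body presses on something with over 40 N, if the wrist force passes 120 N, or if a joint passes its speed limit or range.

### The arm

A 6-joint arm with a two-finger parallel gripper is mounted at the origin on the work surface. World frame = base frame: x ahead of the robot, y to its left, z up, the work surface at z = 0. Lengths are in m, angles in rad, forces in N, time in s.
With the tool pointing down it reaches from about 0.3 to 0.875 m from the base axis. Payload 6.4 kg.
Tool frame: the origin (TCP) lies at the very end of the fingers, on their centre line; the grasp point (between the pads) lies 19 mm behind it; z points along the fingers, y is the direction in which the jaws open and shut (so a half turn about z gives the same grasp; the last joint's range is limited). The gripper opens to 85 mm and grips with 20 to 120 N. Pads are 22 mm wide; open, the fingers measure 114 mm over their backs; the gripper's body (76 mm by 85 mm) begins 54 mm behind the grasp point. The pads swing forward as they close: fully open they stand 13 mm farther back than shut.
Start: joints at [0.964, 0.181, 1.607, -0, 1.354, -0.206], TCP at [0.224, 0.529, 0.231] pointing down, gripper open.
Joint ranges: [-2.99, 2.99], [-0.89, 2.07], [0.3, 2.58], [-1.14, 4.28], [0, 2.63], [-3.12, 3.12]. Speed limits (rad/s): [2.57, 2.57, 3.01, 3.14, 3.14, 3.14].

### API

Orientations are given as a unit quaternion [w, x, y, z].
In Python, from bench import telemetry, imaging, ctrl gives the robot as it stands.
- The arm moves only by the shell command python3 -m pendant 'ROWS' [OPENING]. ROWS is JSON, a list that holds one entry, the list of rows, each a list of 6 numbers: the shift along the tool's x, y, z in units of 200 mm (1.0 is 200 mm), then the turn, a rotation vector about the tool's x, y, z in units of pi rad (1.0 is pi rad). In form: [[[tx, ty, tz, rx, ry, rz], ...]]. A call has 1 to 12 rows; each row shifts and turns the pose as measured when the row begins, along the tool's axes as they then stand; what a row does not reach is not made up. A row lasts 1/8 s, in which the tool goes at most 62.5 mm and 10.7 degrees, less where a joint would pass 70% of its speed; a pose out of reach is approached as far as the arm can. A call with a number of a shift or a turn outside -1 to 1 is refused whole. A call with a gripper value outside its range is refused whole. OPENING is the closure, from 0 (fully open) to 1 (shut), set as the call begins (- or left out, the last holds). The fingers move at their own pace and stop on an object; the grip force is fixed at half the most. Time passes only in rows, so rows that do not move let the fingers close. It gives the time, the measured TCP pose, the force and the opening at its end, in the units of the state.
- telemetry.get_obs(): the state, without advancing time (a new reading comes with each control period).
- imaging.camera(name): name is "scene" or "top" or "wrist"; returns a dict with "pixels" (400x640x3 uint8, blue, green, red), "vfov" (degrees; the focal length in pixels is half the picture's height over the tangent of half this angle, whatever the lens; pixels are square), "cx", "cy" (the principal point, pixels), "R" (3x3) and "t" (3): a world point X has camera coordinates R X + t. Camera axes: x right, y down, z forward; pixel columns grow to the right and rows downward; lengths in m; the calibration is good to about 2 mm. The wrist camera is an equidistant fisheye: a pixel r from the principal point sees the ray r / f radians off the axis. A picture is of the moment at which its call begins. There is no depth.
- ctrl.hand_in(): hands the job in, once; it reports no verdict.
The state is a dict: "time_s": time; "q": joint angles; "dq": joint speeds; "joint_efforts": joint torques, N m; "eef_pos": TCP position; "eef_rot": TCP orientation; "wrist_force": force on the tool from outside, world axes, zero at the start; "torque": the same for the moment, N m; "opening": opening from 0.0 (shut) to 1.0 (fully open).
Only numpy, scipy, OpenCV 4.12 (cv2) and the standard library are available. Lean on these libraries where they do the work, as an engineer would, in place of code of your own. Each camera call takes 0.05 s, during which the arm holds its last target.

## Working session

There is one attempt and no reset: what is moved stays moved. The work goes in short steps, Python scripts to look and compute and a shell command to move; the robot and the scene stay as the last step left them, time stands still between calls to the robot, and variables do not carry over. Pictures are saved under pics/ and viewed, and the job is handed in when it is done.

```bash
ls; mkdir -p pics
cat > h.py <<'E'
import numpy as np, cv2
from bench import telemetry, imaging, ctrl
from scipy.spatial.transform import Rotation as Ro
def snap(n,f):
    c=imaging.camera(n); cv2.imwrite('pics/'+f,c['pixels']); 
    np.savez('pics/'+f+'.npz',**{k:np.array(v) for k,v in c.items()}); return c
def ray(c,u,v,fish=False):
    f=200/np.tan(np.radians(float(c['vfov']))/2)
    x,y=u-float(c['cx']),v-float(c['cy'])
    if fish:
        r=np.hypot(x,y);th=r/f
        d=np.array([x/r*np.sin(th),y/r*np.sin(th),np.cos(th)]) if r>0 else np.array([0,0,1.])
    else: d=np.array([x/f,y/f,1])
    R=np.array(c['R']);t=np.array(c['t'])
    return -R.T@t, R.T@d
def onplane(c,u,v,z,fish=False):
    o,d=ray(c,u,v,fish); return o+d*(z-o[2])/d[2]
def load(f): return np.load('pics/'+f+'.npz')
def proj(c,X):
    f=200/np.tan(np.radians(float(c['vfov']))/2)
    p=np.array(c['R'])@np.array(X)+np.array(c['t']); return p[:2]/p[2]*f+[float(c['cx']),float(c['cy'])]
E
python3 - <<'E'
from h import *
print(telemetry.get_obs())
for n in ['scene','top','wrist']:
    c=snap(n,n+'0.png'); print(n,c['vfov'],c['cx'],c['cy'],-np.array(c['R']).T@c['t'])
E
```

```text
pics
{'time_s': 0.0, 'q': array([ 9.63709857e-01,  1.81554456e-01,  1.60801356e+00,  3.07186960e-05,
        1.35380263e+00, -2.06304081e-01]), 'dq': array([ 0.00221443, -0.00072312, -0.00073842,  0.00222326,  0.00059123,
        0.00058126]), 'joint_efforts': array([ 5.08635057e-04, -4.44868362e+01, -3.51347888e+01, -2.44517905e-04,
        8.92830634e-03,  3.23664347e-05]), 'eef_pos': array([0.22398321, 0.52897846, 0.23037393]), 'eef_rot': array([-3.65438541e-04,  1.99055887e-01,  9.79987736e-01, -8.10550636e-04]), 'wrist_force': array([-0.59170787, -0.45293469, -0.82034958]), 'torque': array([0.00355288, 0.04395996, 0.02436551]), 'opening': 1.0015547752486031}
scene 45.79812863138352 322.13820433240943 207.1217204418108 [ 1.34933559 -1.02846254  0.95233392]
top 55.830206849302165 322.19372134992926 196.94299618869263 [0.50640125 0.01425075 1.17506141]
wrist 65.70646984690485 321.49535969752844 202.27314813759716 [0.15855044 0.55643566 0.37276089]
```

View pics/top0.png

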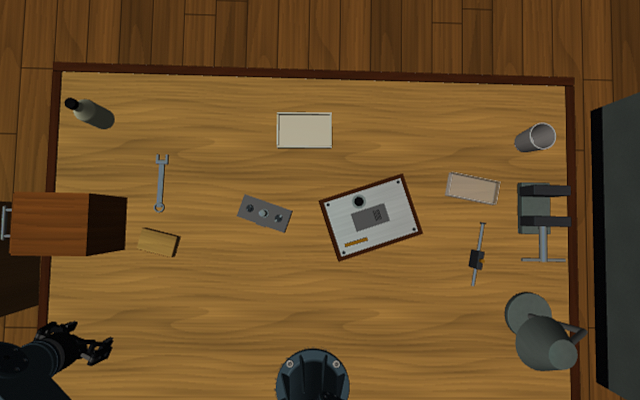

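View pics/scene0.png

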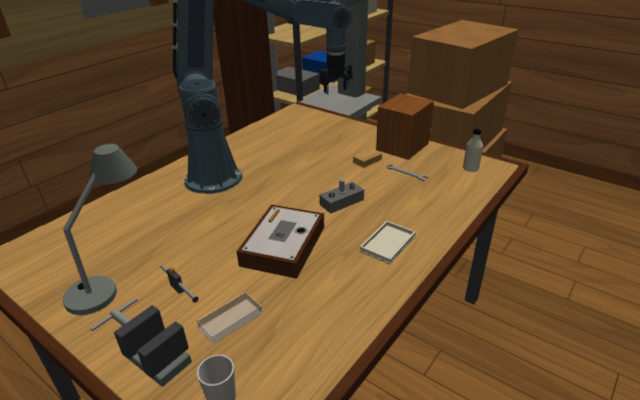

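View pics/wrist0.png

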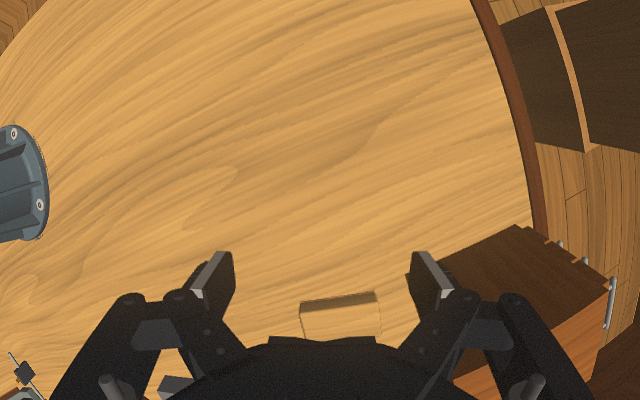

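The top view shows the insert at about (370,217), the organizer at (265,213) and the brass bar at (355,242). I'll zoom in on those.

Run:
```python
from h import *
a=cv2.imread('pics/top0.png')[165:270,225:435]
cv2.imwrite('pics/topz.png',cv2.resize(a,None,fx=3.8,fy=3.8,interpolation=cv2.INTER_CUBIC))
b=cv2.imread('pics/scene0.png')[170:280,225:375]
cv2.imwrite('pics/scz.png',cv2.resize(b,None,fx=5,fy=5,interpolation=cv2.INTER_CUBIC))
```

```text
(no output)
```

View pics/topz.png

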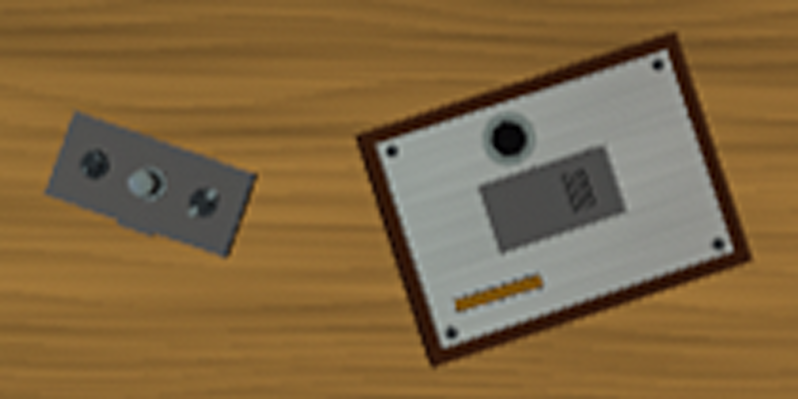

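View pics/scz.png

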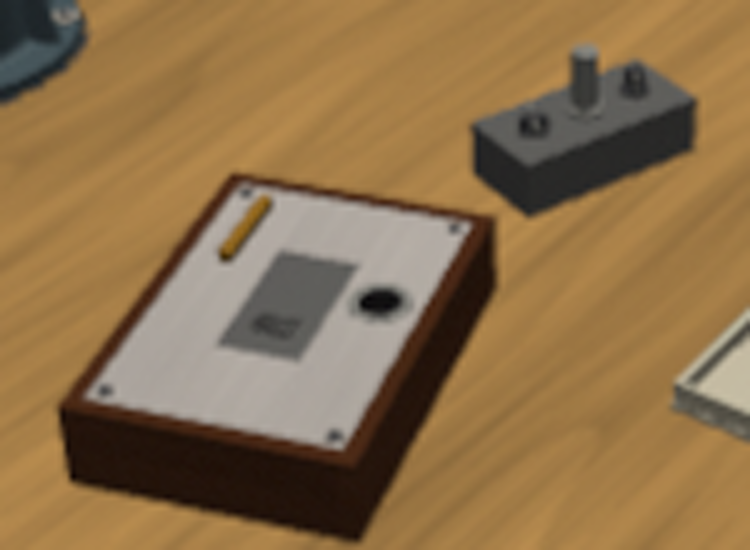

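Run:
```python
from h import *
c=load('top0.png'); im=c['pixels']
# zoom->pixel
def z2p(x,y): return 225+(x+.5)/3.8-.5,165+(y+.5)/3.8-.5
hsv=cv2.cvtColor(im,cv2.COLOR_BGR2HSV)
ins=[(675,35),(358,135),(435,365),(750,258)]
P=[onplane(c,*z2p(*p),.06)[:2] for p in ins]; P=np.array(P)
print('corners',P.round(4),'cen',P.mean(0).round(4))
print([np.linalg.norm(P[i]-P[(i+1)%4]).round(4) for i in range(4)])
d=P[1]-P[0]+P[2]-P[3]; print('yaw',np.degrees(np.arctan2(-d[0],d[1])))
W=[(603,147),(480,187),(500,253),(625,212)]
Wp=np.array([onplane(c,*z2p(*p),.06)[:2] for p in W]);print('win',Wp.mean(0).round(4),[np.linalg.norm(Wp[i]-Wp[(i+1)%4]).round(4) for i in range(4)])
print('lines',onplane(c,*z2p(579,189),.06).round(4))
O=[(76,113),(45,192),(228,257),(256,174)]
Op=np.array([onplane(c,*z2p(*p),.045)[:2] for p in O]);print('org',Op.round(4),Op.mean(0).round(4),[np.linalg.norm(Op[i]-Op[(i+1)%4]).round(4) for i in range(4)])
d=Op[0]-Op[3]+Op[1]-Op[2]; print('yaw',np.degrees(np.arctan2(-d[0],d[1])))
print('pin top',onplane(c,*z2p(146,182),.045+.05).round(4))
o=Ro.from_quat(telemetry.get_obs()['eef_rot'][[1,2,3,0]]); print(o.as_matrix().round(3))
```

```text
corners [[ 0.6435 -0.2565]
 [ 0.5598 -0.0086]
 [ 0.3831 -0.0715]
 [ 0.4697 -0.3166]] cen [ 0.514  -0.1633]
[np.float64(0.2616), np.float64(0.1875), np.float64(0.26), np.float64(0.1839)]
yaw 19.054688852461467
win [ 0.5123 -0.1609] [np.float64(0.1015), np.float64(0.0535), np.float64(0.103), np.float64(0.0534)]
lines [ 0.521  -0.1819  0.06  ]
org [[0.5734 0.2127]
 [0.511  0.235 ]
 [0.4629 0.0911]
 [0.5282 0.0707]] [0.5189 0.1524] [np.float64(0.0662), np.float64(0.1518), np.float64(0.0685), np.float64(0.1491)]
yaw -18.073699633148113
pin top [0.5197 0.1503 0.095 ]
[[-0.921  0.39  -0.001]
 [ 0.39   0.921 -0.001]
 [ 0.    -0.001 -1.   ]]
```

```bash
cat >> h.py <<'E'
def go(x,y,z,yaw=None):
    "prints tool shift (units) to target; yaw = world angle deg of tool y"
    o=telemetry.get_obs(); R=Ro.from_quat(np.array(o['eef_rot'])[[1,2,3,0]]).as_matrix()
    d=R.T@(np.array([x,y,z])-o['eef_pos'])/.2
    cur=np.degrees(np.arctan2(R[1,1],R[0,1]))
    print('now',o['eef_pos'].round(4),'yaw',cur.round(2),'shift units',d.round(4),'tilt',R[:2,2].round(4),'F',o['wrist_force'].round(2),'op',round(float(o['opening']),3),'t',o['time_s'],'q6',o['q'][5].round(2))
    if yaw is not None:
        # target orientation
        a=np.radians(yaw); Y=np.array([np.cos(a),np.sin(a),0]);Z=np.array([0,0,-1.]);X=np.cross(Y,Z)
        T=np.stack([X,Y,Z],1); print('rotvec units',(Ro.from_matrix(R.T@T).as_rotvec()/np.pi).round(4))
E
python3 -m pendant '[[[0,0,0,0,0,-0.0585],[0,0,0,0,0,-0.0585],[0,0,0,0,0,-0.0585],[0,0,0,0,0,-0.0585],[0,0,0,0,0,0]]]' 1
python3 -c "
from h import *
go(.48,-.16,.25,109)"
```

```text
time_s: 0.78
eef_pos: [0.2234, 0.528, 0.2286]
eef_rot: [-0.002, -0.174, 0.985, -0.002]
wrist_force: [-0.5, -0.3, -0.2]
opening: -0.001
now [0.2234 0.528  0.2286] yaw 110.07 shift units [-0.0241 -3.672  -0.0962] tilt [-0.003  -0.0043] F [-0.47 -0.3  -0.2 ] op -0.001 t 0.775 q6 -0.96
rotvec units [-0.001  -0.0013  0.006 ]
```

```bash
python3 -m pendant '[[[0,-0.3,-0.01,0,0,0],[0,-0.3,-0.01,0,0,0],[0,-0.3,-0.01,0,0,0],[0,-0.3,-0.01,0,0,0],[0,-0.3,-0.01,0,0,0],[0,-0.3,-0.01,0,0,0],[0,-0.3,-0.01,0,0,0],[0,-0.3,-0.01,0,0,0],[0,-0.3,-0.01,0,0,0],[0,-0.3,-0.01,0,0,0],[0,-0.3,-0.01,0,0,0],[0,-0.3,-0.01,0,0,0]]]'
python3 -c "
from h import *
go(.48,-.16,.25,109)"
```

```text
time_s: 2.28
eef_pos: [0.4604, -0.1714, 0.2569]
eef_rot: [0.002, -0.151, 0.989, -0.003]
wrist_force: [1.6, 0.9, -0.5]
opening: -0.001
now [ 0.4604 -0.1714  0.2569] yaw 107.35 shift units [-0.1106  0.0254  0.0347] tilt [ 0.0054 -0.0052] F [ 1.62  0.92 -0.49] op -0.001 t 2.275 q6 -2.47
rotvec units [-0.0021  0.0011 -0.0092]
```

```bash
python3 -m pendant '[[[-0.11,0.025,0.035,-0.002,0.001,-0.009],[0,0,0,0,0,0],[0,0,0,0,0,0]]]'
python3 -c "
from h import *
go(.48,-.16,.25,109)
snap('wrist','w1.png')"
```

```text
time_s: 2.65
eef_pos: [0.4801, -0.1654, 0.2494]
eef_rot: [-0.0, -0.156, 0.988, -0.0]
wrist_force: [-0.5, 0.3, -0.1]
opening: -0.002
now [ 0.4801 -0.1654  0.2494] yaw 107.97 shift units [-0.0081  0.0258 -0.0031] tilt [-0.0006 -0.0009] F [-0.46  0.26 -0.12] op -0.002 t 2.65 q6 -2.45
rotvec units [-0.0002 -0.0003 -0.0057]
```

View pics/w1.png

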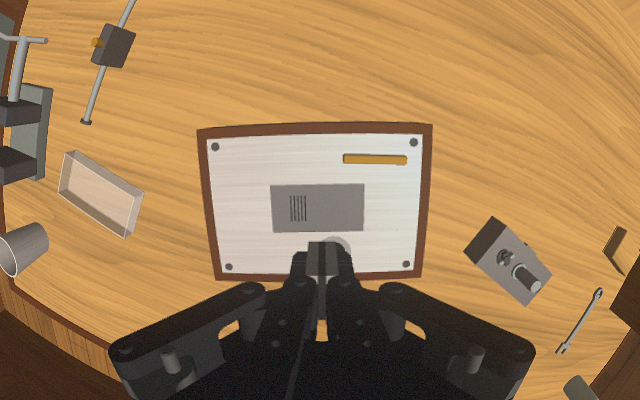

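The wrist view shows the window at about (318,208), five scored lines at x≈298, the screws near the corners, the bar at (375,159) and the pin at (525,275). I'll get sub-pixel positions next.

```bash
cat > m.py <<'E'
from h import *
import sys
def measure(f,z=.06,roi=None):
    c=load(f); im=c['pixels']; g=cv2.cvtColor(im,cv2.COLOR_BGR2GRAY).astype(int)
    sat=im.max(2).astype(int)-im.min(2)
    m=((g>85)&(g<190)&(sat<14)).astype(np.uint8)
    return c,im,g,sat
if __name__=='__main__':
    c,im,g,sat=measure('w1.png')
    for p in [(318,208),(298,208),(283,208),(250,208),(262,208),(365,208),(370,208),(318,180),(318,236)]:
        print(p,im[p[1],p[0]],end=' ')
    print(g[208,264:310].tolist()); print(g[208,355:372].tolist()); print(g[178:190,340].tolist(),g[224:238,285].tolist())
    cv2.imwrite('pics/w1z.png',cv2.resize(im[115:290,190:450],None,fx=3,fy=3,interpolation=cv2.INTER_CUBIC))
E
python3 m.py
```

```text
(318, 208) [122 127 132] (298, 208) [77 80 82] (283, 208) [119 123 129] (250, 208) [192 202 215] (262, 208) [192 204 215] (365, 208) [201 211 216] (370, 208) [198 211 213] (318, 180) [196 207 215] (318, 236) [188 201 211] [203, 207, 207, 204, 206, 208, 210, 156, 130, 123, 127, 125, 123, 123, 121, 129, 127, 128, 125, 124, 125, 127, 125, 123, 125, 129, 91, 88, 115, 122, 70, 120, 128, 103, 80, 128, 129, 74, 99, 129, 123, 64, 121, 126, 129, 127]
[128, 132, 127, 130, 130, 128, 129, 126, 137, 179, 211, 210, 211, 210, 209, 210, 212]
[209, 212, 214, 215, 216, 183, 149, 125, 128, 129, 127, 128] [124, 128, 125, 124, 123, 123, 119, 122, 172, 199, 200, 203, 200, 202]
```

View pics/w1z.png

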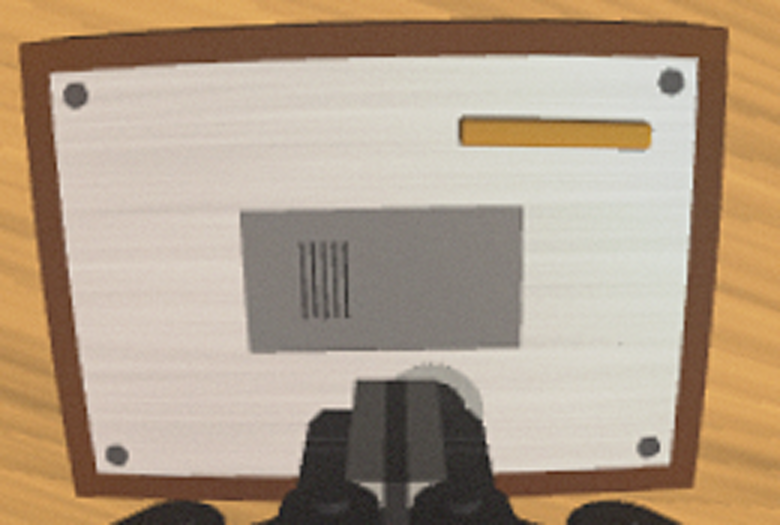

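```bash
cat > m2.py <<'E'
from h import *
import sys
f=sys.argv[1]; box=[int(v) for v in sys.argv[2].split(',')] if len(sys.argv)>2 else [215,140,420,275]
c=load(f); im=c['pixels']; g=cv2.cvtColor(im,cv2.COLOR_BGR2GRAY)
x0,y0,x1,y1=box
sub=cv2.resize(g[y0:y1,x0:x1],None,fx=4,fy=4,interpolation=cv2.INTER_CUBIC)
m=(sub<165).astype(np.uint8)
cs,_=cv2.findContours(m,cv2.RETR_LIST,cv2.CHAIN_APPROX_NONE)
for k in cs:
    A=cv2.contourArea(k)
    if A<150: continue
    q=k[:,0,:].astype(float); u=(q[:,0]+.5)/4-.5+x0; v=(q[:,1]+.5)/4-.5+y0
    W=np.array([onplane(c,a,b,.06,True)[:2] for a,b in zip(u,v)])
    (cx,cy),(w,h),a=cv2.minAreaRect((W*1000).astype(np.float32))
    M=cv2.moments((W*1000).astype(np.float32))
    print('px',u.mean().round(1),v.mean().round(1),'centre mm',round(cx,1),round(cy,1),'size',round(w,1),round(h,1),'ang',round(a,2),'centroid',[round(M['m10']/M['m00'],1),round(M['m01']/M['m00'],1)] if M['m00'] else '')
E
python3 m2.py w1.png
```

```text
px 228.4 266.3 centre mm 618.7 -242.6 size 9.9 10.6 ang 20.49 centroid [618.6, -242.7]
px 405.8 263.5 centre mm 546.5 -35.1 size 9.9 10.0 ang 24.68 centroid [546.5, -35.1]
px 326.5 257.5 centre mm 548.6 -150.3 size 100.6 260.3 ang 18.16 centroid [571.2, -130.5]
px 317.1 207.3 centre mm 512.0 -160.6 size 56.7 105.0 ang 19.24 centroid [512.0, -160.7]
px 374.0 158.7 centre mm 438.8 -118.0 size 11.4 72.1 ang 17.3 centroid [438.9, -118.5]
px 216.3 146.3 centre mm 478.4 -288.9 size 9.9 5.1 ang 14.72 centroid [478.3, -289.3]
px 413.3 142.4 centre mm 408.0 -83.1 size 7.5 10.2 ang 20.25 centroid [407.6, -83.2]
```

Run:
```python
from h import *
c=load('w1.png')
y=np.radians(19.2);X=np.array([np.cos(y),np.sin(y)]);Y=np.array([-np.sin(y),np.cos(y)])
w=np.array([.512,-.1606])
for u in (290.5,297.7,305):
  for v in (195,208,222):
    p=onplane(c,u,v,.057,True)[:2]; print(u,v,((p-w)@X).round(4),((p-w)@Y).round(4))
ph=w-.032*Y-0*X; print('if window offset = hole', ph)
q=np.array([onplane(c,*p,.045+z,True)[:2] for p,z in [((505,258),.013),((526,277),.0)]]);print(q)
ls=w-.025*Y;print(ls)
print(telemetry.get_obs()['eef_pos'])
go(*ls,.09,109.2)
```

```text
290.5 195 -0.0153 -0.0296
290.5 208 -0.0001 -0.0303
290.5 222 0.0168 -0.0312
297.7 195 -0.0151 -0.0215
297.7 208 0.0001 -0.0221
297.7 222 0.017 -0.0229
305 195 -0.0149 -0.0133
305 208 0.0003 -0.0138
305 222 0.0171 -0.0145
if window offset = hole [ 0.52252373 -0.19082004]
[[0.50227084 0.10629229]
 [0.52451795 0.17832874]]
[ 0.52022167 -0.18420941]
[ 0.47998052 -0.16519337  0.24936617]
now [ 0.48   -0.1652  0.2494] yaw 108.0 shift units [-0.1626 -0.1522  0.7968] tilt [-0.0005 -0.0008] F [ 0.42  0.09 -0.35] op 0.005 t 2.7 q6 -2.45
rotvec units [-0.0002 -0.0002 -0.0067]
```

```bash
python3 -m pendant '[[[-0.155,-0.14,0,0,0,-0.006],[0,0,0.2,0,0,0],[0,0,0.2,0,0,0],[0,0,0.2,0,0,0],[0,0,0.12,0,0,0],[0,0,0.05,0,0,0],[0,0,0,0,0,0]]]' 1
python3 -c "
from h import *
go(.5192,-.1814,.07,109.2)"
```

```text
time_s: 3.58
eef_pos: [0.5195, -0.18, 0.0962]
eef_rot: [0.002, -0.166, 0.986, -0.003]
wrist_force: [-1.2, -0.5, 0.3]
opening: 0.003
now [ 0.5195 -0.18    0.0962] yaw 109.08 shift units [ 0.004  -0.0051  0.1308] tilt [ 0.0058 -0.0058] F [-1.16 -0.52  0.35] op 0.003 t 3.575 q6 -2.45
rotvec units [-0.0023  0.0011 -0.0006]
```

```bash
python3 -m pendant '[[[0.004,-0.005,0.06,-0.002,0.001,0],[0,0,0.05,0,0,0],[0,0,0.02,0,0,0],[0,0,0,0,0,0],[0,0,0,0,0,0]]]' 1
python3 -c "
from h import *
go(.5192,-.1814,.064,109.2)
snap('wrist','w2.png')"
```

```text
time_s: 4.2
eef_pos: [0.521, -0.1825, 0.0715]
eef_rot: [0.002, -0.166, 0.986, -0.002]
wrist_force: [0.7, -0.2, -0.3]
opening: -0.001
now [ 0.521  -0.1825  0.0715] yaw 109.07 shift units [0.0069 0.0084 0.0375] tilt [ 0.0049 -0.0034] F [ 0.69 -0.23 -0.27] op -0.001 t 4.2 q6 -2.46
rotvec units [-0.0015  0.0011 -0.0007]
```

View pics/w2.png

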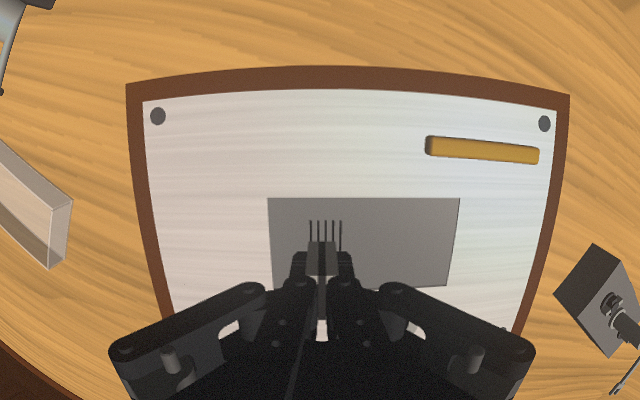

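The fingertip stands over the scored lines at about (322,245). Now I'll feel my way down.

```bash
for i in 1 2; do python3 -m pendant '[[[0.002,0.002,0.01,0,0,0],[0,0,0.01,0,0,0],[0,0,0,0,0,0]]]' 1; done
```

```text
time_s: 4.62
eef_pos: [0.5207, -0.1824, 0.0677]
eef_rot: [0.002, -0.166, 0.986, -0.002]
wrist_force: [-0.1, 0.3, 0.7]
opening: 0.001
time_s: 5.0
eef_pos: [0.5202, -0.1821, 0.0634]
eef_rot: [0.002, -0.166, 0.986, -0.002]
wrist_force: [0.0, -1.1, -0.7]
opening: 0.0
```

Tracking is good. Next come 1 mm steps, reading the force after each.

```bash
python3 -m pendant '[[[0,0,0.006,0,0,0],[0,0,0.006,0,0,0],[0,0,0,0,0,0]]]' 1; python3 -m pendant '[[[0,0,0.005,0,0,0],[0,0,0,0,0,0]]]' 1
```

```text
time_s: 5.38
eef_pos: [0.5202, -0.1821, 0.0608]
eef_rot: [0.002, -0.166, 0.986, -0.002]
wrist_force: [0.6, -0.4, 0.1]
opening: -0.002
time_s: 5.62
eef_pos: [0.5203, -0.1821, 0.0598]
eef_rot: [0.002, -0.166, 0.986, -0.002]
wrist_force: [-0.1, -0.7, -0.8]
opening: 0.001
```

```bash
python3 -m pendant '[[[0,0,0.005,0,0,0],[0,0,0,0,0,0]]]' 1
```

```text
time_s: 5.88
eef_pos: [0.5204, -0.1822, 0.0589]
eef_rot: [0.003, -0.166, 0.986, -0.002]
wrist_force: [0.4, 0.4, -0.2]
opening: -0.001
```

```bash
python3 -m pendant '[[[0,0,0.004,0,0,0],[0,0,0,0,0,0]]]' 1
```

```text
time_s: 6.12
eef_pos: [0.5205, -0.1822, 0.0585]
eef_rot: [0.003, -0.166, 0.986, -0.002]
wrist_force: [-1.3, 1.6, 2.9]
opening: 0.003
```

```bash
python3 -m pendant '[[[0,0,0.004,0,0,0],[0,0,0,0,0,0]]]' 1
```

```text
time_s: 6.38
eef_pos: [0.5205, -0.1823, 0.0583]
eef_rot: [0.002, -0.166, 0.986, -0.002]
wrist_force: [-2.2, 0.7, 4.4]
opening: -0.002
```

```bash
python3 -m pendant '[[[0,0,0.004,0,0,0],[0,0,0,0,0,0]]]' 1
```

```text
time_s: 6.62
eef_pos: [0.5205, -0.1823, 0.0582]
eef_rot: [0.002, -0.166, 0.986, -0.003]
wrist_force: [-1.6, 1.5, 5.8]
opening: -0.003
```

```bash
python3 -m pendant '[[[0,0,0.006,0,0,0],[0,0,0.006,0,0,0]]]' 1
```

```text
time_s: 6.88
eef_pos: [0.5206, -0.1823, 0.0572]
eef_rot: [0.002, -0.166, 0.986, -0.003]
wrist_force: [-5.4, 2.1, 12.0]
opening: 0.0
```

```bash
python3 -m pendant '[[[0,0,0,0,0,0]]]' 1
```

```text
time_s: 7.0
eef_pos: [0.5205, -0.1823, 0.0579]
eef_rot: [0.002, -0.166, 0.986, -0.003]
wrist_force: [-4.5, 1.8, 6.3]
opening: -0.0
```

```bash
python3 -m pendant '[[[0,0,0,0,0,0]]]' 1
```

```text
time_s: 7.12
eef_pos: [0.5205, -0.1823, 0.0583]
eef_rot: [0.002, -0.166, 0.986, -0.003]
wrist_force: [-1.6, 1.4, 4.0]
opening: 0.002
```

```bash
python3 -m pendant '[[[0.001,0,0.005,0,0,0],[0.002,0.004,0.005,0,0,0]]]' 1
```

```text
time_s: 7.38
eef_pos: [0.5205, -0.1822, 0.0577]
eef_rot: [0.003, -0.166, 0.986, -0.003]
wrist_force: [-1.1, -0.8, 8.4]
opening: 0.002
```

```bash
python3 -m pendant '[[[0.002,0.006,0.005,0,0,0]]]' 1
```

```text
time_s: 7.5
eef_pos: [0.5205, -0.1822, 0.0578]
eef_rot: [0.003, -0.166, 0.986, -0.004]
wrist_force: [-1.8, -0.4, 9.9]
opening: -0.001
```

```bash
python3 -m pendant '[[[0.002,0.008,0.005,0,0,0]]]' 1
```

```text
time_s: 7.62
eef_pos: [0.5205, -0.1821, 0.0579]
eef_rot: [0.004, -0.166, 0.986, -0.006]
wrist_force: [-2.0, -2.1, 7.8]
opening: -0.002
```

```bash
python3 -m pendant '[[[0.001,0.012,0.006,0,0,0]]]' 1;  python3 -c "
from h import *
go(.5192,-.1814,.064,109.2)"
```

```text
time_s: 7.75
eef_pos: [0.5206, -0.1818, 0.058]
eef_rot: [0.005, -0.167, 0.986, -0.008]
wrist_force: [-2.2, -5.5, 6.9]
opening: 0.002
now [ 0.5206 -0.1818  0.058 ] yaw 109.17 shift units [ 0.0055  0.0036 -0.0302] tilt [ 0.0127 -0.0135] F [-2.18 -5.48  6.89] op 0.002 t 7.75 q6 -2.45
rotvec units [-0.0054  0.0024 -0.0002]
```

```bash
python3 -m pendant '[[[0.001,0.016,0.006,0,0,0]]]' 1;  python3 -c "
from h import *
go(.5192,-.1814,.064,109.2)"
```

```text
time_s: 7.88
eef_pos: [0.5207, -0.181, 0.0581]
eef_rot: [0.006, -0.166, 0.986, -0.01]
wrist_force: [-0.7, -4.7, 5.7]
opening: 0.002
now [ 0.5207 -0.181   0.0581] yaw 109.16 shift units [ 0.0076 -0.0002 -0.0295] tilt [ 0.0159 -0.0174] F [-0.75 -4.72  5.66] op 0.002 t 7.875 q6 -2.45
rotvec units [-0.0069  0.0029 -0.0002]
```

```bash
python3 -m pendant '[[[0.002,0.012,0.007,-0.006,0.002,0]]]' 1;  python3 -c "
from h import *
go(.5192,-.1814,.064,109.2)"
```

```text
time_s: 8.0
eef_pos: [0.5207, -0.1806, 0.058]
eef_rot: [0.003, -0.167, 0.986, -0.003]
wrist_force: [-2.3, -4.4, 5.7]
opening: -0.001
now [ 0.5207 -0.1806  0.058 ] yaw 109.19 shift units [ 0.0083 -0.0017 -0.03  ] tilt [ 0.0063 -0.005 ] F [-2.25 -4.39  5.69] op -0.001 t 8.0 q6 -2.45
rotvec units [-0.0022  0.0014 -0.0001]
```

```bash
python3 -m pendant '[[[0.002,0.012,0.007,-0.006,0.002,0]]]' 1;  python3 -c "
from h import *
go(.5192,-.1814,.064,109.2)"
```

```text
time_s: 8.12
eef_pos: [0.5207, -0.1804, 0.058]
eef_rot: [-0.001, -0.167, 0.986, 0.004]
wrist_force: [-2.2, -4.7, 7.0]
opening: -0.002
now [ 0.5207 -0.1804  0.058 ] yaw 109.2 shift units [ 0.0088 -0.0019 -0.0302] tilt [-0.0034  0.0073] F [-2.22 -4.66  7.02] op -0.002 t 8.125 q6 -2.46
rotvec units [ 0.0026 -0.0002  0.    ]
```

```bash
python3 -m pendant '[[[0.002,0.01,0.01,0,0,0]]]' 1;  python3 -c "
from h import *
go(.5192,-.1814,.0573,109.2)"
```

```text
time_s: 8.25
eef_pos: [0.5207, -0.1806, 0.0574]
eef_rot: [-0.0, -0.167, 0.986, 0.002]
wrist_force: [-4.1, -2.7, 11.1]
opening: -0.001
now [ 0.5207 -0.1806  0.0574] yaw 109.19 shift units [ 0.0087 -0.0014  0.0003] tilt [-0.0012  0.0044] F [-4.08 -2.66 11.15] op -0.001 t 8.25 q6 -2.46
rotvec units [ 0.0015  0.0001 -0.0001]
```

```bash
python3 -m pendant '[[[0.002,0.012,0.009,-0.001,0,0]]]' 1;  python3 -c "
from h import *
go(.5192,-.1814,.0573,109.2)"
```

```text
time_s: 8.38
eef_pos: [0.5208, -0.1805, 0.0573]
eef_rot: [0.0, -0.167, 0.986, 0.002]
wrist_force: [-3.5, -5.6, 12.5]
opening: -0.001
now [ 0.5208 -0.1805  0.0573] yaw 109.2 shift units [ 0.0089 -0.0017  0.    ] tilt [0.0003 0.0036] F [-3.47 -5.57 12.49] op -0.001 t 8.375 q6 -2.46
rotvec units [ 0.0011  0.0005 -0.    ]
```

```bash
python3 -m pendant '[[[0.004,0.016,0.008,-0.001,0,0]]]' 1;  python3 -c "
from h import *
go(.5192,-.1814,.0573,109.2)"
```

```text
time_s: 8.5
eef_pos: [0.5206, -0.1803, 0.0577]
eef_rot: [0.002, -0.167, 0.986, 0.001]
wrist_force: [-1.4, -6.1, 8.6]
opening: 0.0
now [ 0.5206 -0.1803  0.0577] yaw 109.2 shift units [ 0.0087 -0.003   0.0018] tilt [0.003 0.002] F [-1.4  -6.07  8.6 ] op 0.0 t 8.5 q6 -2.46
rotvec units [ 0.0003  0.0011 -0.    ]
```

```bash
python3 -m pendant '[[[0.004,0.016,0.008,-0.002,0,0]]]' 1;  python3 -c "
from h import *
go(.5192,-.1814,.0573,109.2)"
```

```text
time_s: 8.62
eef_pos: [0.5205, -0.1799, 0.0579]
eef_rot: [0.003, -0.167, 0.986, 0.001]
wrist_force: [-0.0, -4.6, 7.2]
opening: -0.0
now [ 0.5205 -0.1799  0.0579] yaw 109.2 shift units [ 0.0086 -0.0047  0.0029] tilt [0.0048 0.0034] F [-0.01 -4.62  7.2 ] op -0.0 t 8.625 q6 -2.46
rotvec units [ 0.0005  0.0018 -0.    ]
```

```bash
python3 -m pendant '[[[0.004,0.016,0.008,-0.002,0,0]]]' 1;  python3 -c "
from h import *
go(.5192,-.1814,.0573,109.2)"
```

```text
time_s: 8.75
eef_pos: [0.5204, -0.1796, 0.058]
eef_rot: [0.004, -0.167, 0.986, 0.002]
wrist_force: [-0.5, -5.3, 7.5]
opening: -0.001
now [ 0.5204 -0.1796  0.058 ] yaw 109.2 shift units [ 0.0086 -0.0066  0.0034] tilt [0.0067 0.005 ] F [-0.45 -5.27  7.48] op -0.001 t 8.75 q6 -2.46
rotvec units [ 0.0008  0.0025 -0.    ]
```

```bash
python3 -m pendant '[[[0.003,0.022,0.011,0,0.001,0]]]' 1;  python3 -c "
from h import *
go(.5192,-.1814,.0573,109.2)"
```

```text
time_s: 8.88
eef_pos: [0.52, -0.1783, 0.0576]
eef_rot: [0.004, -0.167, 0.986, -0.001]
wrist_force: [-1.5, -5.6, 9.2]
opening: -0.001
now [ 0.52   -0.1783  0.0576] yaw 109.18 shift units [ 0.009  -0.0135  0.0013] tilt [ 0.0074 -0.0007] F [-1.46 -5.65  9.23] op -0.001 t 8.875 q6 -2.46
rotvec units [-0.001   0.0022 -0.0001]
```

```bash
python3 -m pendant '[[[0.003,0.026,0.011,0,0.001,0]]]' 1;  python3 -c "
from h import *
go(.5192,-.1814,.0573,109.2)"
```

```text
time_s: 9.0
eef_pos: [0.5194, -0.1763, 0.0574]
eef_rot: [0.003, -0.167, 0.986, -0.004]
wrist_force: [-3.6, -5.7, 11.3]
opening: -0.004
now [ 0.5194 -0.1763  0.0574] yaw 109.18 shift units [ 0.0093 -0.0239  0.0004] tilt [ 0.0081 -0.0068] F [-3.59 -5.69 11.3 ] op -0.004 t 9.0 q6 -2.45
rotvec units [-0.0029  0.0017 -0.0001]
```

```bash
python3 -m pendant '[[[0.003,0.026,0.011,0,0.001,0]]]' 1;  python3 -c "
from h import *
go(.5192,-.1814,.0573,109.2)"
```

```text
time_s: 9.12
eef_pos: [0.5188, -0.1743, 0.0573]
eef_rot: [0.003, -0.167, 0.986, -0.007]
wrist_force: [-3.4, -6.3, 12.1]
opening: -0.002
now [ 0.5188 -0.1743  0.0573] yaw 109.19 shift units [ 0.0095 -0.0341  0.0003] tilt [ 0.0087 -0.013 ] F [-3.43 -6.33 12.12] op -0.002 t 9.125 q6 -2.44
rotvec units [-0.0048  0.0013 -0.0001]
```

```bash
python3 -m pendant '[[[0.004,0.024,0.010,-0.004,0.001,0],[0.004,0.024,0.010,-0.003,0.001,0]]]' 1;  python3 -c "
from h import *
go(.5192,-.1814,.0573,109.2)"
```

```text
time_s: 9.38
eef_pos: [0.5176, -0.1711, 0.0575]
eef_rot: [0.001, -0.167, 0.986, -0.002]
wrist_force: [-1.5, -5.7, 8.8]
opening: -0.004
now [ 0.5176 -0.1711  0.0575] yaw 109.21 shift units [ 0.0093 -0.0513  0.0012] tilt [ 0.0032 -0.0041] F [-1.47 -5.74  8.8 ] op -0.004 t 9.375 q6 -2.44
rotvec units [-0.0016  0.0005  0.0001]
```

```bash
python3 -m pendant '[[[0.004,0.024,0.010,-0.003,0.001,0],[0.004,0.024,0.010,-0.003,0.001,0]]]' 1;  python3 -c "
from h import *
go(.5192,-.1814,.0573,109.2);snap('wrist','w3.png')"
```

```text
time_s: 9.62
eef_pos: [0.5164, -0.1678, 0.0575]
eef_rot: [-0.0, -0.167, 0.986, 0.001]
wrist_force: [-2.1, -5.7, 9.7]
opening: -0.003
now [ 0.5164 -0.1678  0.0575] yaw 109.22 shift units [ 0.0093 -0.0689  0.001 ] tilt [-0.0012  0.0022] F [-2.12 -5.65  9.74] op -0.003 t 9.625 q6 -2.44
rotvec units [ 0.0008 -0.0001  0.0001]
```

View pics/w3.png

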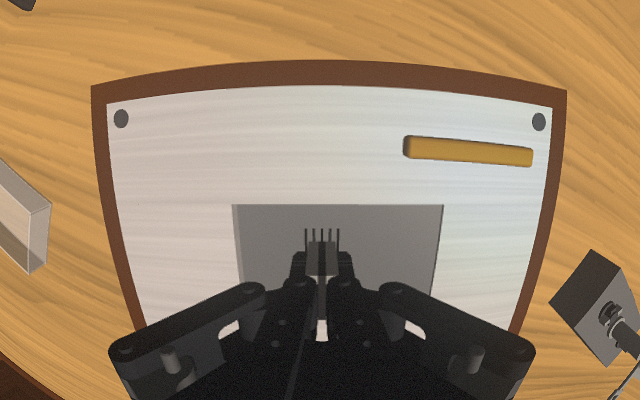

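Lines still travel with the fingertip at about (322,240), so the shutter is sliding.

```bash
python3 -m pendant '[[[0.004,0.026,0.0105,-0.001,0.001,0],[0.004,0.026,0.0105,-0.002,0.001,0],[0.004,0.026,0.0105,-0.002,0.001,0]]]' 1;  python3 -c "
from h import *
go(.5192,-.1814,.0573,109.2)"
```

```text
time_s: 10.05
eef_pos: [0.5143, -0.1616, 0.0574]
eef_rot: [-0.002, -0.167, 0.986, 0.0]
wrist_force: [-1.9, -5.0, 10.5]
opening: -0.005
now [ 0.5143 -0.1616  0.0574] yaw 109.22 shift units [ 0.0096 -0.1013  0.0005] tilt [-0.0036 -0.0003] F [-1.89 -5.02 10.48] op -0.005 t 10.05 q6 -2.43
rotvec units [ 0.0003 -0.0011  0.0001]
```

```bash
python3 -m pendant '[[[0.004,0.026,0.0105,-0.002,0.001,0],[0.004,0.026,0.0105,-0.002,0.001,0],[0.004,0.026,0.0105,-0.002,0.001,0]]]' 1;  python3 -c "
from h import *
go(.5192,-.1814,.0573,109.2)"
```

```text
time_s: 10.42
eef_pos: [0.5123, -0.1555, 0.0574]
eef_rot: [-0.003, -0.167, 0.986, 0.001]
wrist_force: [-1.7, -4.9, 10.8]
opening: -0.001
now [ 0.5123 -0.1555  0.0574] yaw 109.23 shift units [ 0.0098 -0.1335  0.0003] tilt [-0.007  -0.0001] F [-1.71 -4.86 10.76] op -0.001 t 10.425 q6 -2.42
rotvec units [ 0.0007 -0.0021  0.0002]
```

```bash
python3 -m pendant '[[[0.004,0.026,0.010,-0.002,0,0],[0.004,0.026,0.0105,-0.002,0,0],[0.004,0.026,0.010,-0.002,0,0],[0.004,0.026,0.010,-0.002,0,0]]]' 1;  python3 -c "
from h import *
go(.5192,-.1814,.0573,109.2)"
```

```text
time_s: 10.92
eef_pos: [0.5094, -0.1472, 0.0575]
eef_rot: [0.001, -0.167, 0.986, 0.002]
wrist_force: [-2.2, -5.0, 10.1]
opening: 0.004
now [ 0.5094 -0.1472  0.0575] yaw 109.25 shift units [ 0.01   -0.1777 -0.    ] tilt [0.0003 0.0049] F [-2.18 -4.96 10.15] op 0.004 t 10.925 q6 -2.42
rotvec units [0.0014 0.0006 0.0003]
```

```bash
python3 -m pendant '[[[0.004,0.026,0.0102,-0.002,0,0],[0.004,0.026,0.0102,-0.002,0,0]]]' 1;  python3 -c "
from h import *
go(.5192,-.1814,.0573,109.2);snap('wrist','w4.png')"
```

```text
time_s: 11.18
eef_pos: [0.5079, -0.1429, 0.0574]
eef_rot: [0.002, -0.167, 0.986, 0.003]
wrist_force: [-2.2, -6.1, 11.3]
opening: 0.0
now [ 0.5079 -0.1429  0.0574] yaw 109.26 shift units [ 0.0099 -0.2002 -0.0009] tilt [0.0037 0.0075] F [-2.21 -6.14 11.28] op 0.0 t 11.175 q6 -2.42
rotvec units [0.0019 0.0019 0.0004]
```

View pics/w4.png

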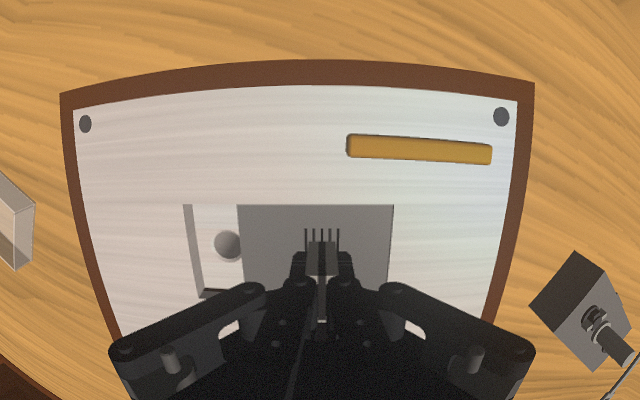

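The pin hole is showing at (228,245) and the shutter edge is at x≈238. Keep dragging to the stop.

```bash
python3 -m pendant '[[[0.004,0.024,0.010,-0.002,-0.001,0],[0.004,0.024,0.010,-0.003,-0.001,0]]]' 1;  python3 -c "
from h import *
go(.5192,-.1814,.0573,109.2)"
```

```text
time_s: 11.48
eef_pos: [0.5066, -0.1391, 0.0574]
eef_rot: [0.007, -0.168, 0.986, 0.007]
wrist_force: [-2.5, -6.5, 10.8]
opening: -0.004
now [ 0.5066 -0.1391  0.0574] yaw 109.31 shift units [ 0.0103 -0.2204 -0.0021] tilt [0.0121 0.0155] F [-2.51 -6.46 10.8 ] op -0.004 t 11.475 q6 -2.43
rotvec units [0.0034 0.0053 0.0006]
```

```bash
python3 -m pendant '[[[0.004,0.022,0.010,-0.003,-0.001,0],[0.004,0.022,0.010,-0.003,-0.001,0]]]' 1;  python3 -c "
from h import *
go(.5192,-.1814,.0573,109.2)"
```

```text
time_s: 11.72
eef_pos: [0.5056, -0.1363, 0.0574]
eef_rot: [0.012, -0.168, 0.986, 0.011]
wrist_force: [-3.7, -5.7, 10.8]
opening: 0.001
now [ 0.5056 -0.1363  0.0574] yaw 109.36 shift units [ 0.0105 -0.235  -0.0041] tilt [0.0193 0.0263] F [-3.67 -5.66 10.81] op 0.001 t 11.725 q6 -2.44
rotvec units [0.0059 0.0086 0.0008]
```

```bash
python3 -m pendant '[[[0.003,0.024,0.010,0.002,0.003,0],[0.003,0.024,0.010,0.002,0.003,0]]]' 1;  python3 -c "
from h import *
go(.5192,-.1814,.0573,109.2);snap('wrist','w5.png')"
```

```text
time_s: 11.98
eef_pos: [0.5048, -0.1332, 0.0574]
eef_rot: [0.006, -0.168, 0.986, -0.002]
wrist_force: [-2.2, -7.0, 10.4]
opening: -0.001
now [ 0.5048 -0.1332  0.0574] yaw 109.32 shift units [ 0.0116 -0.2511  0.0022] tilt [ 0.0132 -0.0021] F [-2.19 -7.02 10.45] op -0.001 t 11.975 q6 -2.4
rotvec units [-0.002   0.0037  0.0007]
```

View pics/w5.png

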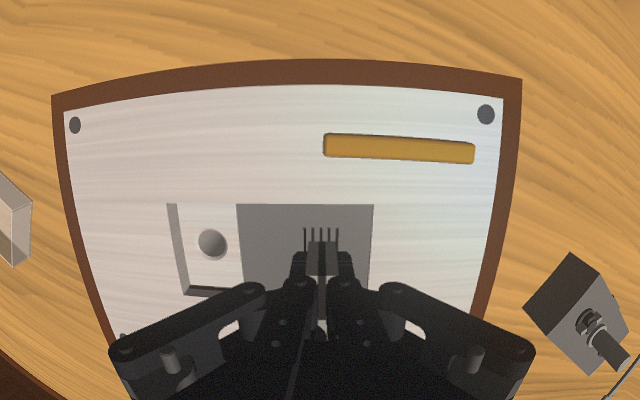

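```bash
python3 -m pendant '[[[0.003,0.024,0.010,0,0.001,0]]]' 1;  python3 -c "
from h import *
go(.5192,-.1814,.0573,109.2)"
```

```text
time_s: 12.15
eef_pos: [0.5051, -0.1314, 0.0576]
eef_rot: [0.007, -0.168, 0.986, -0.006]
wrist_force: [-0.8, -6.5, 9.4]
opening: 0.001
now [ 0.5051 -0.1314  0.0576] yaw 109.34 shift units [ 0.0161 -0.2591  0.0047] tilt [ 0.0154 -0.009 ] F [-0.83 -6.46  9.4 ] op 0.001 t 12.15 q6 -2.39
rotvec units [-0.0043  0.0037  0.0008]
```

```bash
python3 -m pendant '[[[0.003,0.024,0.010,0,0.001,0]]]' 1;  python3 -c "
from h import *
go(.5192,-.1814,.0573,109.2)"
```

```text
time_s: 12.28
eef_pos: [0.5053, -0.1299, 0.0576]
eef_rot: [0.007, -0.168, 0.986, -0.009]
wrist_force: [-1.2, -5.9, 9.0]
opening: -0.001
now [ 0.5053 -0.1299  0.0576] yaw 109.34 shift units [ 0.0199 -0.266   0.0068] tilt [ 0.0176 -0.0153] F [-1.22 -5.85  8.97] op -0.001 t 12.275 q6 -2.38
rotvec units [-0.0065  0.0037  0.0008]
```

Run:
```python
from h import *
c=load('w5.png')
y=np.radians(19.2);X=np.array([np.cos(y),np.sin(y)]);Y=np.array([-np.sin(y),np.cos(y)])
w=np.array([.512,-.1606])
for u,v,z in [(167,204,.06),(237,204,.0577),(374,205,.06),(212,244,.048),(306,236,.0577),(321,236,.0577),(337,236,.0577)]:
    p=onplane(c,u,v,z,True)[:2]; print(u,v,p.round(4),((p-w)@X).round(4),((p-w)@Y).round(4))
```

```text
167 204 [ 0.503  -0.2184] -0.0275 -0.0516
237 204 [ 0.491  -0.1823] -0.027 -0.0136
374 205 [ 0.4687 -0.1198] -0.0275 0.0527
212 244 [ 0.5226 -0.1924] -0.0004 -0.0335
306 236 [ 0.4954 -0.145 ] -0.0105 0.0202
321 236 [ 0.4929 -0.138 ] -0.0106 0.0276
337 236 [ 0.4903 -0.1305] -0.0106 0.0355
```

The exposed well measures 38.0 mm, so the shutter is at its stop. The middle line also moved from -22 to +27.6 mm. Lifting off.

```bash
python3 -m pendant '[[[0,0,-0.02,0,0,0],[0,0,-0.2,0,0,0],[0,0,-0.25,0,0,0],[0,0,-0.25,0,0,0],[0,0,-0.2,0,0,0],[0,0,0,-0.006,0.004,0],[0,0,0,0,0,0]]]' 1;  python3 -c "
from h import *
go(.48,-.17,.24,109.2);snap('wrist','w6.png')"
```

```text
time_s: 13.15
eef_pos: [0.5007, -0.1259, 0.2446]
eef_rot: [-0.002, -0.168, 0.986, 0.001]
wrist_force: [0.2, 0.7, -0.1]
opening: -0.001
now [ 0.5007 -0.1259  0.2446] yaw 109.34 shift units [ 0.1704 -0.1737  0.0231] tilt [-0.0041  0.002 ] F [ 0.19  0.68 -0.14] op -0.001 t 13.15 q6 -2.38
rotvec units [ 0.001  -0.001   0.0008]
```

View pics/w6.png

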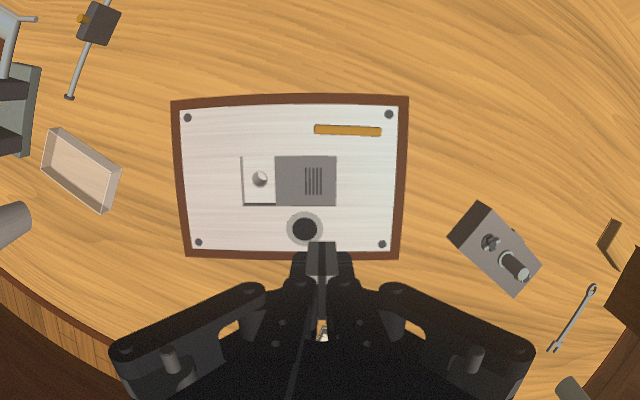

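```bash
python3 m2.py w6.png 180,100,400,252
python3 - <<'E'
from h import *
c=load('w6.png');im=c['pixels']
cv2.imwrite('pics/w6z.png',cv2.resize(im[145:215,230:345],None,fx=7,fy=7,interpolation=cv2.INTER_CUBIC))
E
```

```text
px 381.8 243.6 centre mm 546.5 -35.1 size 10.3 9.8 ang 23.71 centroid [546.5, -35.0]
px 299.0 241.2 centre mm 575.2 -127.1 size 7.2 4.7 ang 85.01 centroid [574.7, -126.6]
px 198.2 241.7 centre mm 618.6 -242.8 size 9.8 10.6 ang 69.97 centroid [618.7, -242.7]
px 304.4 213.4 centre mm 540.9 -132.0 size 4.7 7.1 ang 22.51 centroid [540.9, -131.9]
px 259.1 180.1 centre mm 521.4 -191.1 size 17.2 13.9 ang 77.33 centroid [521.9, -191.3]
px 281.5 184.1 centre mm 511.8 -160.7 size 56.2 105.1 ang 19.21 centroid [507.8, -146.1]
px 346.8 129.9 centre mm 438.6 -118.6 size 11.2 71.7 ang 17.32 centroid [438.6, -118.8]
px 187.2 117.3 centre mm 479.0 -291.2 size 10.3 10.1 ang 58.91 centroid [479.0, -291.2]
px 388.4 113.7 centre mm 407.0 -83.5 size 9.7 9.9 ang 21.55 centroid [406.9, -83.5]
px 294.7 181.6 centre mm 509.5 -168.8 size 182.6 270.5 ang 19.99 centroid [526.4, -162.4]
```

View pics/w6z.png

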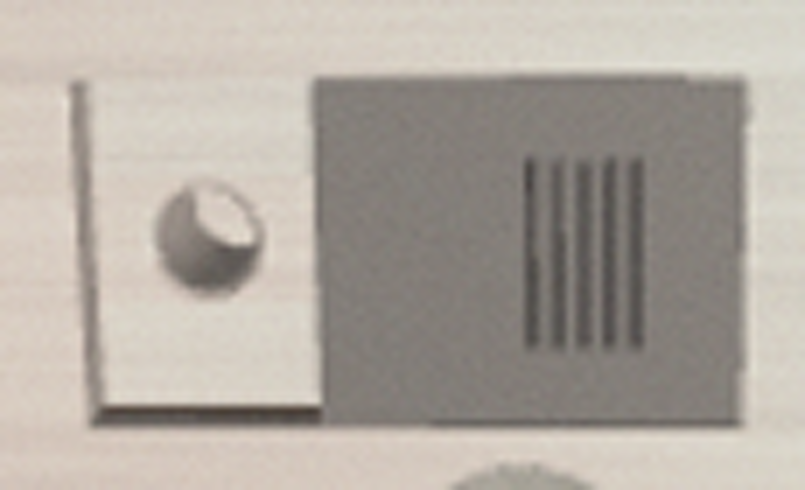

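Run:
```python
from h import *
c=load('w6.png')
for p in [(210,237),(155,237),(265,237),(210,178),(210,297)]:
    print(onplane(c,(p[0]+.5)/7-.5+230,(p[1]+.5)/7-.5+145,.048,True).round(4))
# pin: grip axis
im=c['pixels'];cv2.imwrite('pics/w6p.png',cv2.resize(im[190:310,430:560],None,fx=5,fy=5,interpolation=cv2.INTER_CUBIC))
```

```text
[ 0.5222 -0.1923  0.048 ]
[ 0.5251 -0.2009  0.048 ]
[ 0.5193 -0.1837  0.048 ]
[ 0.5129 -0.1951  0.048 ]
[ 0.5318 -0.1894  0.048 ]
```

View pics/w6p.png

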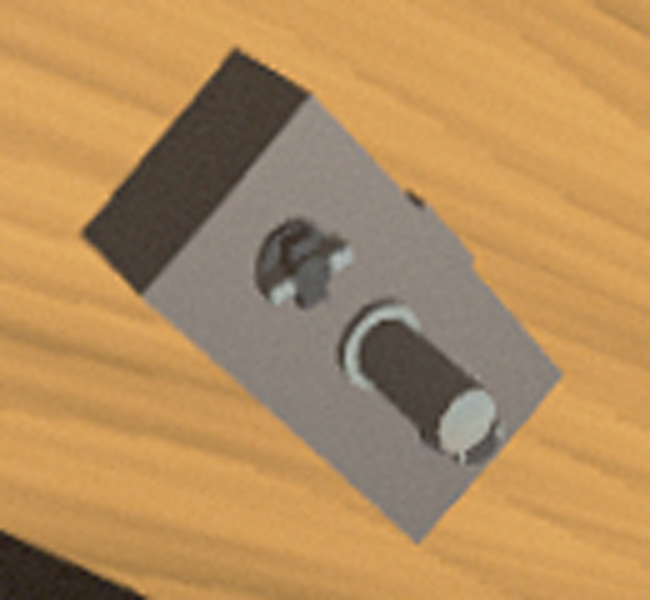

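```bash
python3 -c "
from h import *
c=load('w6.png')
print(onplane(c,523.7,274.3,.095,True), onplane(c,430+380/5,190+342/5,.047,True))"
python3 -m pendant '[[[0,0,0,0,0,0.0588],[0,0,0,0,0,0.0588],[0,0,0,0,0,0.0588],[0,0,0,0,0,0.0588],[0,0,0,0,0,0.0588],[0,0,0,0,0,0.0588],[0,0,0,0,0,0.0588],[0,0,0,0,0,0.0588],[0,0,0,0,0,0.0588],[0,0,0,0,0,0.0588],[0,0,0,0,0,0.0588],[0,0,0,0,0,0.0588]]]' 0
python3 -c "
from h import *
go(.519,.151,.22,-18)"
```

```text
[0.5178255 0.1550554 0.095    ] [0.5175375  0.15513996 0.047     ]
time_s: 14.7
eef_pos: [0.4897, -0.1201, 0.2199]
eef_rot: [-0.02, 0.818, 0.575, -0.01]
wrist_force: [-0.4, 0.2, 0.3]
opening: 1.001
now [ 0.4897 -0.1201  0.2199] yaw -19.75 shift units [ 1.3252 -0.3201  0.022 ] tilt [-0.0393  0.0208] F [-0.38  0.22  0.35] op 1.001 t 14.7 q6 -0.13
rotvec units [-0.014  -0.0022 -0.0097]
```

```bash
python3 -m pendant '[[[0,0,-0.05,-0.014,-0.002,-0.01],[0.27,-0.064,-0.03,0,0,0],[0.27,-0.064,0,0,0,0],[0.27,-0.064,0,0,0,0],[0.27,-0.064,0,0,0,0],[0.2,-0.064,0,0,0,0],[0,0,0,0,0,0],[0,0,0,0,0,0]]]' 0
python3 -c "
from h import *
go(.5178,.153,.22,-18);snap('wrist','w7.png')"
```

```text
time_s: 15.7
eef_pos: [0.5024, 0.1504, 0.2218]
eef_rot: [-0.008, 0.81, 0.586, -0.008]
wrist_force: [0.4, -0.2, 0.2]
opening: 1.0
now [0.5024 0.1504 0.2218] yaw -18.25 shift units [0.0363 0.0691 0.0076] tilt [-0.0214  0.0038] F [ 0.41 -0.19  0.16] op 1.0 t 15.7 q6 0.38
rotvec units [-0.0069  0.001  -0.0014]
```

View pics/w7.png

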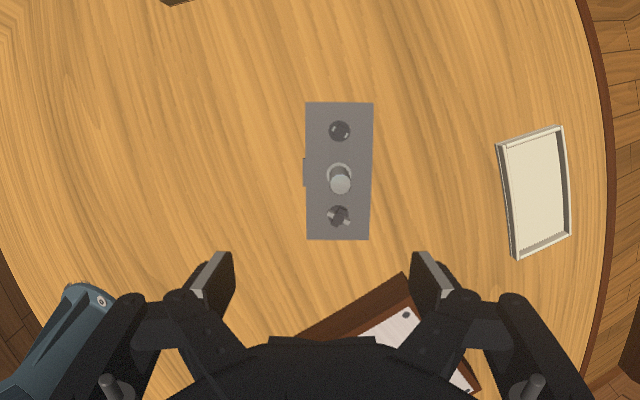

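Run:
```python
from h import *
im=load('w7.png')['pixels'];cv2.imwrite('pics/w7z.png',cv2.resize(im[95:245,295:385],None,fx=4,fy=4,interpolation=cv2.INTER_CUBIC))
```

```text
(no output)
```

View pics/w7z.png

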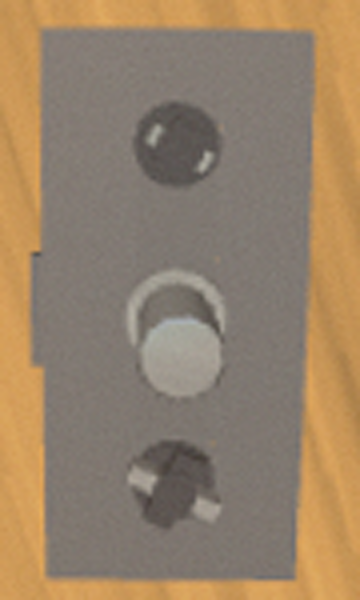

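Run:
```python
from h import *
c=load('w7.png')
k=lambda a,b:(295+(a+.5)/4-.5,95+(b+.5)/4-.5)
print('top',onplane(c,*k(181,357),.095,True),'collar',onplane(c,*k(177,319),.049,True))
print('diam',np.linalg.norm(onplane(c,*k(140,357),.095,True)-onplane(c,*k(222,357),.095,True)))
P=np.array([onplane(c,*k(*q),.045,True)[:2] for q in [(41,30),(314,30),(295,579),(47,579)]]);print(P,P.mean(0),[np.linalg.norm(P[i]-P[(i+1)%4]) for i in range(4)])
d=P[0]-P[3]+P[1]-P[2];print(np.degrees(np.arctan2(-d[0],d[1])))
```

```text
top [0.51799025 0.15466169 0.095     ] collar [0.51840416 0.15397925 0.049     ]
diam 0.018284685565686614
[[0.50849268 0.23561008]
 [0.57469417 0.2146344 ]
 [0.52794498 0.07239166]
 [0.46170976 0.0938398 ]] [0.5182104  0.15411899] [np.float64(0.06944506412761585), np.float64(0.14972803090268796), np.float64(0.06962131569166917), np.float64(0.1492898276352098)]
-18.227920343451203
```

```bash
python3 -m pendant '[[[0.03,0.07,0,-0.007,0.001,-0.001],[0,0,0.15,0,0,0],[0,0,0.15,0,0,0],[0,0,0,0,0,0]]]' 0
python3 -c "
from h import *
go(.5182,.1544,.10,-18.2)"
```

```text
time_s: 16.25
eef_pos: [0.5221, 0.1473, 0.1605]
eef_rot: [0.002, 0.811, 0.584, 0.002]
wrist_force: [-0.0, -0.4, 0.2]
opening: 1.006
now [0.5221 0.1473 0.1605] yaw -18.47 shift units [ 0.0273 -0.0318  0.3025] tilt [ 0.0065 -0.0009] F [-0.01 -0.35  0.21] op 1.006 t 16.25 q6 0.38
rotvec units [ 0.0021 -0.0004 -0.0015]
```

```bash
python3 -m pendant '[[[0.027,-0.032,0,0.002,0,0.001],[0,0,0.1,0,0,0],[0,0,0,0,0,0],[0,0,0,0,0,0]]]' 0
python3 -c "
from h import *
go(.5182,.1544,.10,-18.2)"
```

```text
time_s: 16.75
eef_pos: [0.5216, 0.1547, 0.1459]
eef_rot: [0.002, 0.813, 0.582, 0.004]
wrist_force: [0.2, 0.9, 0.5]
opening: 1.003
now [0.5216 0.1547 0.1459] yaw -18.79 shift units [-0.0081 -0.0174  0.2295] tilt [0.0088 0.0022] F [0.21 0.91 0.47] op 1.003 t 16.75 q6 0.4
rotvec units [ 0.0024 -0.0015 -0.0033]
```

```bash
python3 -m pendant '[[[-0.008,-0.017,0,0.0024,-0.0015,-0.003],[0,0,0.1,0,0,0],[0,0,0.1,0,0,0],[0,0,0,0,0,0],[0,0,0,0,0,0]]]' 0
python3 -c "
from h import *
go(.5182,.1544,.064,-18.2);snap('wrist','w8.png')"
```

```text
time_s: 17.38
eef_pos: [0.5204, 0.1548, 0.1104]
eef_rot: [0.002, 0.81, 0.587, 0.003]
wrist_force: [0.7, -0.7, -0.5]
opening: 1.001
now [0.5204 0.1548 0.1104] yaw -18.14 shift units [-0.0057 -0.0114  0.2318] tilt [0.0064 0.0004] F [ 0.69 -0.66 -0.53] op 1.001 t 17.375 q6 0.39
rotvec units [ 0.0019 -0.0007  0.0004]
```

View pics/w8.png

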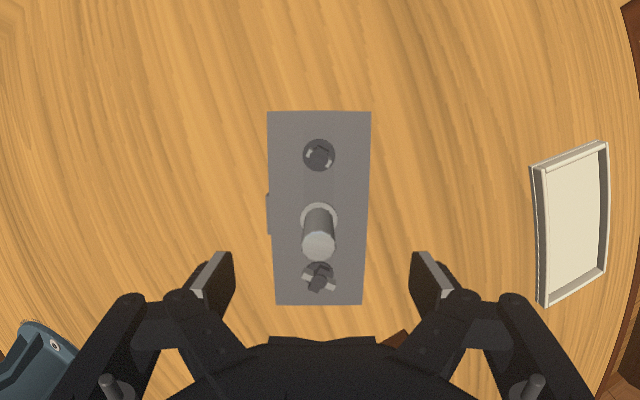

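The pin at (318,230) is centred between the jaws. Descending to grip height.

```bash
python3 -m pendant '[[[-0.006,-0.012,0.07,0.002,-0.001,0],[0,-0.004,0.07,0,0,0],[0,-0.004,0.06,0,0,0],[0,0,0.02,0,0,0],[0,0,0,0,0,0],[0,0,0,0,0,0]]]' 0
python3 -c "
from h import *
go(.5182,.1544,.064,-18.2)"
```

```text
time_s: 18.18
eef_pos: [0.5162, 0.1549, 0.0638]
eef_rot: [0.0, 0.81, 0.587, -0.0]
wrist_force: [-0.3, 0.5, -0.5]
opening: 0.998
now [0.5162 0.1549 0.0638] yaw -18.13 shift units [ 0.0008  0.0103 -0.0008] tilt [-0.0006 -0.0007] F [-0.31  0.53 -0.45] op 0.998 t 18.175 q6 0.39
rotvec units [-0.0001  0.0003  0.0004]
```

```bash
python3 -m pendant '[[[0,0.01,0,0,0,0],[0,0,0,0,0,0],[0,0,0,0,0,0]]]' 0
python3 -m pendant '[[[0,0,0,0,0,0],[0,0,0,0,0,0],[0,0,0,0,0,0],[0,0,0,0,0,0],[0,0,0,0,0,0],[0,0,0,0,0,0]]]' 1
python3 -c "
from h import *
go(.5182,.1544,.064,-18.2);snap('wrist','w9.png')"
```

```text
time_s: 18.55
eef_pos: [0.5191, 0.1543, 0.0649]
eef_rot: [0.001, 0.81, 0.587, 0.0]
wrist_force: [-0.3, -0.4, -0.6]
opening: 0.998
time_s: 19.3
eef_pos: [0.5192, 0.1543, 0.0652]
eef_rot: [0.001, 0.81, 0.587, 0.0]
wrist_force: [-0.3, -0.2, 0.3]
opening: 0.212
now [0.5192 0.1543 0.0652] yaw -18.13 shift units [-0.001  -0.0047  0.0058] tilt [ 0.0017 -0.0006] F [-0.33 -0.21  0.3 ] op 0.212 t 19.3 q6 0.39
rotvec units [0.0006 0.     0.0004]
```

View pics/w9.png

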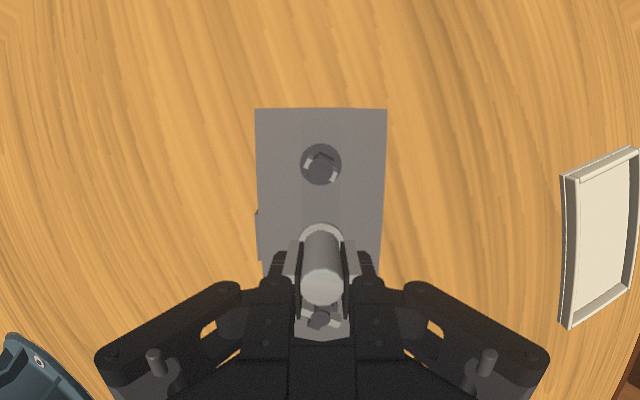

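Opening is 0.212, about 18 mm on the 20 mm grip, so the pin is held. Lifting.

```bash
python3 -m pendant '[[[0,0,-0.05,0,0,0],[0,0,-0.07,0,0,0],[0,0,-0.08,0,0,0],[0,0,-0.1,0,0,0]]]' 1
python3 -m pendant '[[[0,0,-0.15,0,0,0],[0,0,-0.15,0,0,0],[0,0,0,0,0,0]]]' 1
python3 -c "
from h import *
go(.5225,-.1925,.18,-18.2);snap('wrist','w10.png')"
```

```text
time_s: 19.85
eef_pos: [0.5179, 0.1543, 0.1275]
eef_rot: [-0.0, 0.81, 0.587, -0.001]
wrist_force: [0.4, -0.2, -1.9]
opening: 0.217
time_s: 20.23
eef_pos: [0.5196, 0.1545, 0.1946]
eef_rot: [0.002, 0.81, 0.587, 0.002]
wrist_force: [0.3, -0.6, -1.5]
opening: 0.212
now [0.5196 0.1545 0.1946] yaw -18.12 shift units [-1.6445  0.553   0.0737] tilt [ 0.0056 -0.0003] F [ 0.26 -0.55 -1.48] op 0.212 t 20.225 q6 0.39
rotvec units [ 0.0017 -0.0005  0.0004]
```

View pics/w10.png

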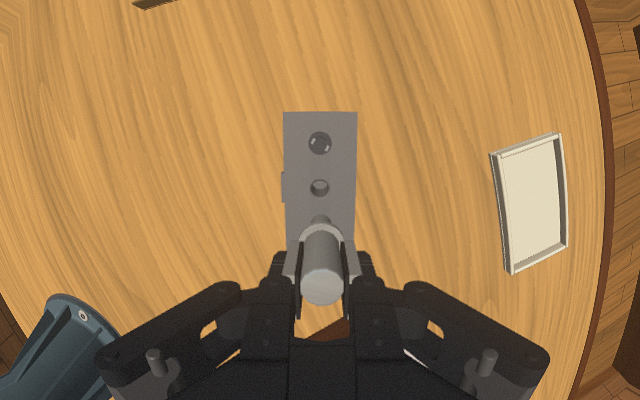

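```bash
python3 -m pendant '[[[-0.24,0.08,0,0.001,0,0],[-0.24,0.08,0,0,0,0],[-0.24,0.08,0,0,0,0],[-0.24,0.08,0,0,0,0],[-0.24,0.08,0,0,0,0],[-0.24,0.08,0,0,0,0],[-0.15,0.06,0,0,0,0],[0,0,0,0,0,0],[0,0,0,0,0,0]]]' 1
python3 -c "
from h import *
go(.5225,-.1925,.14,-18.2)"
```

```text
time_s: 21.4
eef_pos: [0.5151, -0.188, 0.1797]
eef_rot: [-0.009, 0.809, 0.588, -0.004]
wrist_force: [-0.7, 0.9, -1.2]
opening: 0.215
now [ 0.5151 -0.188   0.1797] yaw -18.0 shift units [-0.0108  0.0459  0.1974] tilt [-0.0173  0.0088] F [-0.69  0.94 -1.15] op 0.215 t 21.4 q6 -0.25
rotvec units [-0.0061 -0.0009  0.0011]
```

```bash
python3 -m pendant '[[[-0.01,0.04,0.08,-0.006,-0.001,0.001],[0,0,0.1,0,0,0],[0,0,0.05,0,0,0],[0,0,0,0,0,0]]]' 1
python3 -c "
from h import *
go(.5225,-.1925,.125,-18.2)"
```

```text
time_s: 21.9
eef_pos: [0.5213, -0.1871, 0.1309]
eef_rot: [-0.001, 0.808, 0.589, -0.0]
wrist_force: [-0.3, 0.1, -0.9]
opening: 0.22
now [ 0.5213 -0.1871  0.1309] yaw -17.9 shift units [-0.0241  0.0139  0.0295] tilt [-0.0021  0.0021] F [-0.27  0.1  -0.92] op 0.22 t 21.9 q6 -0.25
rotvec units [-0.0008 -0.0004  0.0017]
```

```bash
python3 -m pendant '[[[-0.024,0.014,0.025,-0.001,0,0.002],[0,0,0,0,0,0],[0,0,0,0,0,0]]]' 1
python3 -c "
from h import *
go(.5225,-.1925,.125,-18.2);snap('wrist','w11.png');snap('scene','s11.png')
im=cv2.imread('pics/w11.png');cv2.imwrite('pics/w11z.png',cv2.resize(im[180:330,240:400],None,fx=4,fy=4,interpolation=cv2.INTER_CUBIC))
im=cv2.imread('pics/s11.png');cv2.imwrite('pics/s11z.png',cv2.resize(im[150:280,220:380],None,fx=4,fy=4,interpolation=cv2.INTER_CUBIC))
"
```

```text
time_s: 22.28
eef_pos: [0.5236, -0.1929, 0.1272]
eef_rot: [0.001, 0.81, 0.586, 0.001]
wrist_force: [0.2, -0.6, -1.5]
opening: 0.218
now [ 0.5236 -0.1929  0.1272] yaw -18.23 shift units [ 0.0001 -0.0059  0.011 ] tilt [ 0.0032 -0.0004] F [ 0.17 -0.61 -1.52] op 0.218 t 22.275 q6 -0.25
rotvec units [ 0.001  -0.0002 -0.0002]
```

View pics/w11z.png

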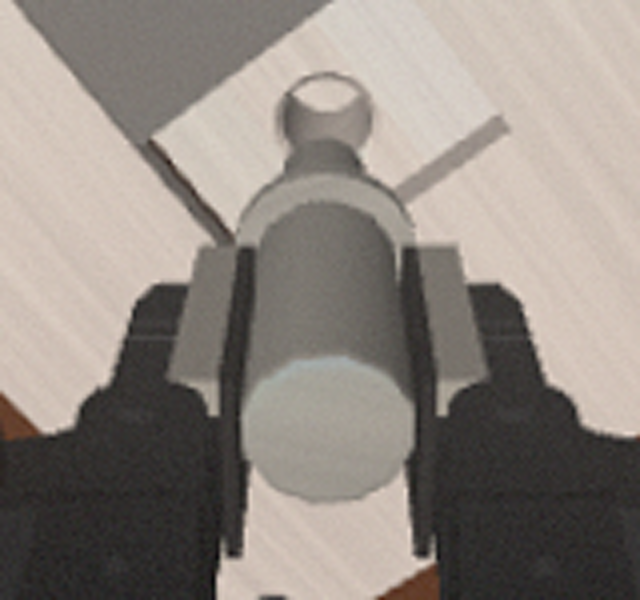

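View pics/s11z.png

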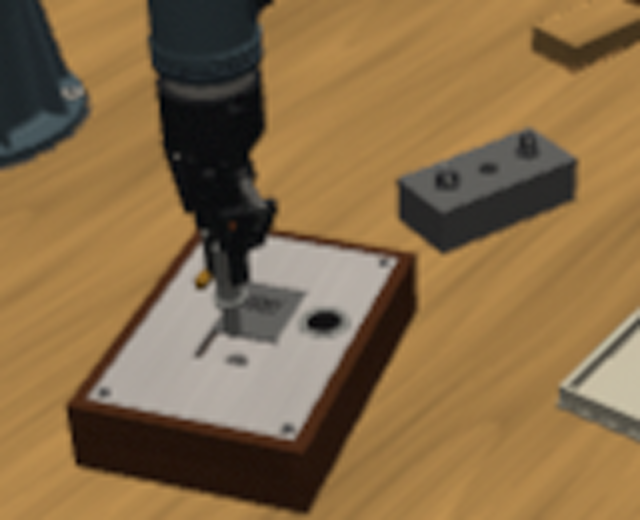

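Run:
```python
from h import *
c=load('w11.png')
k=lambda a,b:(240+(a+.5)/4-.5,180+(b+.5)/4-.5)
print('pin top',onplane(c,*k(328.5,428),.157,True))
print('pin collar L/R mid',onplane(c,*k(325.5,238),.111,True))
for e in [(278,118),(373,118),(325.5,70)]: print('hole',onplane(c,*k(*e),.048,True))
a=np.radians(-18.2);T=np.array([np.cos(a),np.sin(a)]);S=np.array([-T[1],T[0]])
print('dir tooly',T,'toolx',S)
h0=(onplane(c,*k(278,118),.048,True)+onplane(c,*k(373,118),.048,True))/2
t0=onplane(c,*k(325.5,70),.048,True)
print('hole cen: along T',h0[:2]@T,'top edge along S',t0[:2]@S-.0085,'->',(h0[:2]@T)*T+(t0[:2]@S-.0085)*S)
```

```text
pin top [ 0.5237256  -0.19227228  0.157     ]
pin collar L/R mid [ 0.52423539 -0.18987844  0.111     ]
hole [ 0.51509905 -0.18935538  0.048     ]
hole [ 0.53201764 -0.19493751  0.048     ]
hole [ 0.52647727 -0.18328845  0.048     ]
dir tooly [ 0.94997205 -0.31233492] toolx [0.31233492 0.94997205]
hole cen: along T 0.5573798394500061 top edge along S -0.018181667679964063 -> [ 0.5238165  -0.19136126]
```

Camera and TCP agree to within about 1 mm. Descending in small steps with force checks.

```bash
python3 -m pendant '[[[0.002,0,0.03,0.001,0,0],[0,-0.002,0.03,0,0,0],[0,-0.002,0.03,0,0,0],[0,0,0.01,0,0,0],[0,0,0,0,0,0]]]' 1
python3 -c "
from h import *
go(.5235,-.1923,.102,-18.2)"
```

```text
time_s: 23.0
eef_pos: [0.5226, -0.192, 0.1054]
eef_rot: [-0.001, 0.81, 0.586, 0.0]
wrist_force: [0.2, -0.1, -1.7]
opening: 0.216
now [ 0.5226 -0.192   0.1054] yaw -18.24 shift units [0.0002 0.0048 0.017 ] tilt [-0.0007  0.0011] F [ 0.22 -0.15 -1.66] op 0.216 t 23.0 q6 -0.25
rotvec units [-0.0003 -0.0003 -0.0002]
```

```bash
python3 -m pendant '[[[0,0.004,0.01,0,0,0],[0,0,0.01,0,0,0],[0,0,0.01,0,0,0]]]' 1
python3 -c "
from h import *
go(.5235,-.1923,.102,-18.2)"
python3 -m pendant '[[[0,0,0.01,0,0,0],[0,0,0,0,0,0]]]' 1
python3 -c "
from h import *
go(.5235,-.1923,.0682,-18.2)"
```

```text
time_s: 23.38
eef_pos: [0.5238, -0.1925, 0.0996]
eef_rot: [-0.0, 0.81, 0.586, 0.0]
wrist_force: [0.0, -0.5, -1.4]
opening: 0.215
now [ 0.5238 -0.1925  0.0996] yaw -18.24 shift units [ 0.0007 -0.0019 -0.0122] tilt [0.0002 0.0006] F [ 0.05 -0.5  -1.41] op 0.215 t 23.375 q6 -0.25
rotvec units [ 0.     -0.0002 -0.0002]
time_s: 23.62
eef_pos: [0.5237, -0.1925, 0.0972]
eef_rot: [-0.0, 0.81, 0.586, 0.0]
wrist_force: [-0.9, 0.4, -0.9]
opening: 0.217
now [ 0.5237 -0.1925  0.0972] yaw -18.23 shift units [ 0.0004 -0.0011  0.1451] tilt [-0.0001  0.0007] F [-0.93  0.36 -0.87] op 0.217 t 23.625 q6 -0.25
rotvec units [-0.0001 -0.0002 -0.0002]
```

The tip is 5 mm below the mouth with no contact force, so it's in the hole. Continuing.

```bash
python3 -m pendant '[[[0,0,0.02,0,0,0],[0,0,0.02,0,0,0],[0,0,0.02,0,0,0],[0,0,0,0,0,0]]]' 1
python3 -c "
from h import *
go(.5235,-.1923,.0682,-18.2)"
```

```text
time_s: 24.12
eef_pos: [0.5236, -0.1924, 0.0842]
eef_rot: [-0.0, 0.81, 0.586, 0.0]
wrist_force: [-0.3, 0.2, -0.9]
opening: 0.212
now [ 0.5236 -0.1924  0.0842] yaw -18.24 shift units [ 0.0003 -0.0005  0.0802] tilt [-0.0003  0.0008] F [-0.29  0.25 -0.86] op 0.212 t 24.125 q6 -0.25
rotvec units [-0.0002 -0.0002 -0.0002]
```

```bash
python3 -m pendant '[[[0,0.002,0.02,0,0,0],[0,0,0.02,0,0,0],[0,0,0.01,0,0,0],[0,0,0,0,0,0]]]' 1
python3 -c "
from h import *
go(.5235,-.1923,.0682,-18.2)"
```

```text
time_s: 24.62
eef_pos: [0.524, -0.1926, 0.0735]
eef_rot: [-0.0, 0.81, 0.586, 0.0]
wrist_force: [-0.3, 0.5, -1.5]
opening: 0.212
now [ 0.524  -0.1926  0.0735] yaw -18.24 shift units [ 0.0004 -0.003   0.0266] tilt [-0.0002  0.0009] F [-0.28  0.5  -1.48] op 0.212 t 24.625 q6 -0.25
rotvec units [-0.0001 -0.0002 -0.0002]
```

```bash
python3 -m pendant '[[[0,-0.002,0.01,0,0,0],[0,0,0.008,0,0,0],[0,0,0,0,0,0]]]' 1
python3 -m pendant '[[[0,0,0.005,0,0,0],[0,0,0,0,0,0]]]' 1
```

```text
time_s: 25.0
eef_pos: [0.5238, -0.1925, 0.0698]
eef_rot: [-0.0, 0.81, 0.586, 0.0]
wrist_force: [-0.2, -0.2, -2.3]
opening: 0.213
time_s: 25.25
eef_pos: [0.5238, -0.1925, 0.0689]
eef_rot: [-0.0, 0.81, 0.586, 0.0]
wrist_force: [0.3, -0.2, -1.1]
opening: 0.217
```

```bash
python3 -m pendant '[[[0,0,0.004,0,0,0],[0,0,0,0,0,0]]]' 1
```

```text
time_s: 25.5
eef_pos: [0.524, -0.1926, 0.0682]
eef_rot: [0.0, 0.81, 0.586, 0.0]
wrist_force: [-0.2, 0.1, -2.0]
opening: 0.214
```

```bash
python3 -m pendant '[[[0,0,0.004,0,0,0],[0,0,0,0,0,0]]]' 1
```

```text
time_s: 25.75
eef_pos: [0.5241, -0.1927, 0.0683]
eef_rot: [0.0, 0.81, 0.586, 0.0]
wrist_force: [-0.1, 0.5, -1.8]
opening: 0.213
```

```bash
python3 -m pendant '[[[0,0,0.004,0,0,0],[0,0,0,0,0,0]]]' 1
```

```text
time_s: 26.0
eef_pos: [0.5242, -0.1928, 0.0682]
eef_rot: [0.0, 0.81, 0.586, 0.0]
wrist_force: [-1.3, 0.4, -0.0]
opening: 0.218
```

The collar touches at TCP z = 0.0682, as predicted. Releasing.

```bash
python3 -m pendant '[[[0,0,0,0,0,0],[0,0,0,0,0,0],[0,0,0,0,0,0],[0,0,0,0,0,0]]]' 0.5
python3 -c "
from h import *
go(.5235,-.1923,.0682,-18.2);snap('wrist','w12.png')"
```

```text
time_s: 26.5
eef_pos: [0.5245, -0.193, 0.0679]
eef_rot: [0.001, 0.81, 0.586, 0.0]
wrist_force: [-0.2, -0.4, -0.3]
opening: 0.502
now [ 0.5245 -0.193   0.0679] yaw -18.23 shift units [ 0.0016 -0.006  -0.0013] tilt [ 0.0015 -0.0004] F [-0.23 -0.41 -0.26] op 0.502 t 26.5 q6 -0.25
rotvec units [ 0.0005 -0.     -0.0002]
```

View pics/w12.png

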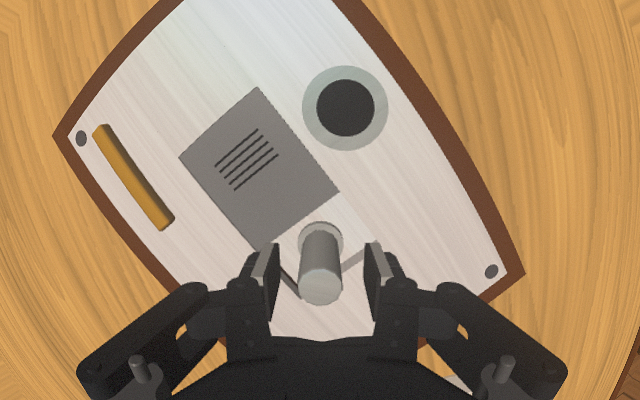

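The jaws are clear of the pin, at about (320,265) in the image. Rising straight up.

```bash
python3 -m pendant '[[[0,0,-0.05,0,0,0],[0,0,-0.08,0,0,0],[0,0,-0.12,0,0,0],[0,0,-0.2,0,0,0],[0,0,-0.2,0,0,0],[-0.2,0,-0.1,0,0,0],[-0.2,0,0,0,0,0],[0,0,0,0,0,0],[0,0,0,0,0,0]]]' 0.5
python3 -c "
from h import *
go(.5235,-.1923,.0682,-18.2);snap('wrist','w13.png')
c=snap('top','t13.png')
cv2.imwrite('pics/t13z.png',cv2.resize(c['pixels'][165:270,225:435],None,fx=3.8,fy=3.8,interpolation=cv2.INTER_CUBIC))
im=snap('scene','s13.png')['pixels'];cv2.imwrite('pics/s13z.png',cv2.resize(im[150:280,220:380],None,fx=4,fy=4,interpolation=cv2.INTER_CUBIC))"
```

```text
time_s: 27.68
eef_pos: [0.5004, -0.2711, 0.234]
eef_rot: [0.006, 0.81, 0.587, 0.002]
wrist_force: [0.3, 0.8, 0.2]
opening: 0.498
now [ 0.5004 -0.2711  0.234 ] yaw -18.13 shift units [ 0.4136 -0.0224  0.8274] tilt [ 0.01   -0.0073] F [0.29 0.83 0.24] op 0.498 t 27.675 q6 -0.39
rotvec units [0.0037 0.0012 0.0004]
```

View pics/w13.png

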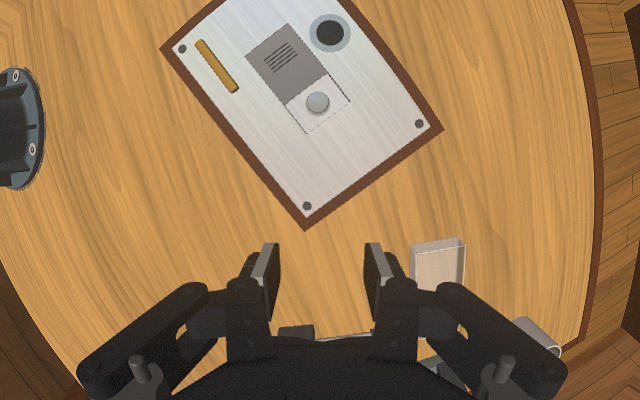

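View pics/s13z.png

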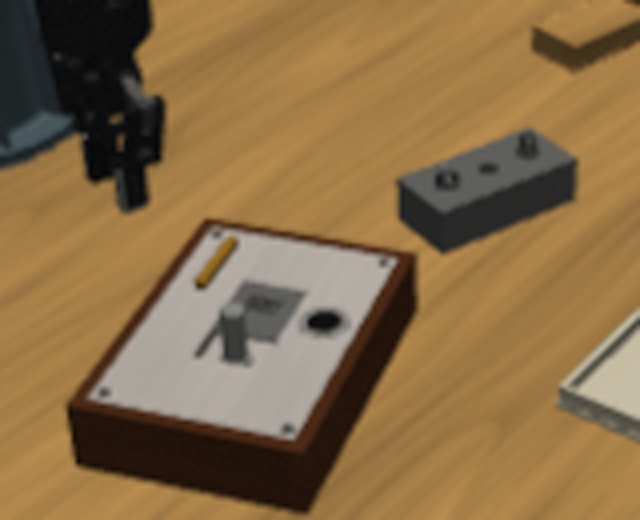

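Run:
```python
from h import *
w=load('w13.png');s=load('s13.png')
o1,d1=ray(w,317.5,102,True);o2,d2=ray(s,220+(233.5)/4-.5,150+(313.5)/4-.5)
A=np.stack([d1,-d2],1);t=np.linalg.lstsq(A,o2-o1,rcond=None)[0];print('tri top',o1+t[0]*d1,o2+t[1]*d2)
y=np.radians(19.2);Y=np.array([-np.sin(y),np.cos(y)]);
a=onplane(w,306,133,.06,True);b=onplane(w,285,103,.0577,True);print('exposed well',((b-a)[:2]@Y).round(4))
```

```text
tri top [ 0.52363263 -0.19300445  0.09147617] [ 0.52384895 -0.19278041  0.09148622]
exposed well 0.0376
```

```bash
python3 -c "
from bench import ctrl; print(ctrl.hand_in())"
```

```text
the job is handed in; nothing more can be done
None
```

I dragged the shutter fully open, then moved the starter pin from the organizer's middle hole into the uncovered hole and let go. The job was handed in at about 28 s; it reports no verdict.

**Last checks**
- **Shutter:** the exposed well measured 38.0 mm when the shutter reached its stop and 37.6 mm in the last picture; 38 mm is fully open.
- **Pressing force:** I saw at most about 14 N in total at the readings, which came once or twice per move, so a brief peak between them could have been higher.
- **Pin:** it went in without resistance until the collar touched, at the height I predicted for fully home. It stands upright in the pictures.
- **Position:** the pin's measured position and the hole's agree to within about 1.5 mm.
- **Robot:** the gripper is open and well clear of everything.
- **Other things:** the bits, set-up bar and tray look unmoved in the last pictures. I did not measure the remaining items again.

**A check that disagreed:** working out the height of the pin's top from two views gave 91.5 mm instead of 98 mm. The coarse scene-camera pixels (about 3.6 mm each) probably explain it, because the collar stops the pin from going any lower than fully home.

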